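Lock a stock bin into its spring-stop dock

TASK

Slide the blue stock bin along its dock until it stands against the end stop. Two spring teeth bar the way: press the long steel strip behind the bin down with closed fingertips, keep it fully down while you push the bin over the teeth with the side of the fingers, and let it up only when the whole bin is past, so that the teeth spring up behind the bin and lock it in. Never grasp, lift or tip the bin, leave everything else where it stands, and finish with the hand clear.

Things in the scene. Friction and masses are not known exactly. Their poses are not given: they have to be found in the camera images.
- dock: Aluminium dock fixed to the table, 350 mm long (its x from -225 to +125), 134 wide. Origin on the table surface (z = 0) on the centre line, below the middle of the two teeth; x points along the dock the way the bin is pushed, to the end stop; z up. Grey runners (|y| 42-54 mm, tops 30 mm above the table) carry the bin; guides (|y| 57-64, tops 46 mm high) leave it 2 mm play a side.
- end_stop (a point): Point on the end stop's face on the dock's centre line, at dock x = +109 mm, 45 mm above the table; the stop is 52 mm high, axes like the dock's. The bin's nose comes to rest here.
- stop_bar (a joint): Spring bar in the dock, carrying the teeth and the press strip: 0 = up (teeth block the bin), grows as it is pressed straight down, to 0.016 m at its bottom stop. The spring takes about 4 N to start and 9 N at the bottom and lifts the bar as soon as it is let go. More than 0.010 m down, the teeth clear the bin's underside.
- teeth (a point): Midway between the two steel teeth, level with their tops: 40 mm above the table when up (10 mm above the bin's underside); moves with the bar. Teeth: dock x -5 to +5 mm, |y| 31 to 40 mm; 62 mm are free between them, so fingers on the strip pass between. Axes like the dock's.
- press_strip (a point): Middle of the top face of the bar's long flat press strip (moves with the bar). The strip runs along the dock's centre line from dock x = -215 to +15 mm, 50 mm wide, in an 84 mm wide channel between the runners; top 26 mm above the table when up, 10 mm when fully down. Press it anywhere; fingertips can slide along it while pressing. It runs under the bin and shows behind it.
- bin: Blue plastic stock bin, packs fast in it, loose on the runners: 100 mm long (x), 110 wide (y), 0.3-0.65 kg. Origin: centre of its underside, 30 mm above the table; x to the end stop, like the dock's. Walls 30 mm high in the rear half, 48 in the front half. Its origin starts at dock x -70 to -100 mm (before the teeth); home against the end stop it is at +59 mm, rear face 4 mm past the teeth.
- bin_rear (a point): Middle of the bin's rear face, the flat upright face to push: 50 mm behind the bin's origin, 15 mm above its underside. The face spans 30 to 60 mm above the table and 110 mm across.
- tape_roll: Bystander, to be left alone: cardboard tape roll lying flat, 72 mm across, 24 high, beside the dock. Origin at the centre of its underside.
- gel_bottle: Bystander, to be left alone: clear hand-gel bottle, 48 mm across, 105 high, beside the dock. Origin at the centre of its underside.
- gauze_box: Bystander, to be left alone: small carton 75 x 50 x 35 mm beside the dock. Origin at the centre of its underside.
- pill_jar: Bystander, to be left alone: white jar, 44 mm across, 55 high, beside the dock. Origin at the centre of its underside.
- pen_cup: Bystander, to be left alone: dark pen cup, 72 mm across, with pens up to 140 mm high. Origin at the centre of its underside.
- stapler: Bystander, to be left alone: black stapler 120 x 34 x 50 mm beside the dock. Origin at the centre of its underside.
Mind the look-alikes: they are no part of the job. Leave any purple or red look-alike of the bin alone.

How it is judged:
On the way, in this order (a step that is already met when the one before it is completed fails the run):
1. the fingers hold the stop bar down while the bin is still before the teeth (value of joint stop_bar above 0.0105 m and contact force between the fingers and stop_bar above 0.5 N and x of bin in the frame of dock below -0.05 m), for 0.05 s.
2. the bin is over the teeth while the fingers still hold the bar down (value of joint stop_bar above 0.0105 m and contact force between the fingers and stop_bar above 0.5 N and x of bin in the frame of dock between -0.02 and 0.045 m), for 0.05 s.
At the end, for the whole second after the job is handed in: The bin stands flat on the runners against the end stop (origin at dock x = 59 mm, -3.5/+4 mm), in line with the dock and at rest, and the stop bar is up again (joint below 3 mm) with its teeth behind the bin (x of bin in the frame of dock between 0.0555 and 0.063 m and value of joint stop_bar below 0.003 m and z of bin in the frame of dock between 0.027 and 0.033 m and angle between the x axis of bin and the x axis of dock, either way round below 0.08 rad and angle between bin's own z axis and vertical below 0.05 rad and linear speed of bin below 0.01 m/s); the robot touches nothing.
It fails at once if the bin is lifted more than 7 mm off the runners (z of bin in the frame of dock above 0.037 m).
It fails at once if the bin is tipped by more than 0.12 rad (angle between bin's own z axis and vertical above 0.12 rad).
It fails at once if the bar is let up against the bin's underside while the bin is over the teeth (more than 1.5 N) (x of bin in the frame of dock between -0.047 and 0.05 m and contact force between stop_bar and bin above 1.5 N).
It fails at once if another thing on the table is moved more than 20 mm (distance of any of tape_roll, gel_bottle, gauze_box, pill_jar, pen_cup, stapler from where it was at the start of the episode above 0.02 m).
It also fails if it takes over 38 s, if anything falls off the work surface, if the arm or the gripper's body presses on something with over 40 N, if the wrist force passes 120 N, or if a joint passes its speed limit or range.

ROBOT

A 6-joint arm with a two-finger parallel gripper is mounted at the origin on the work surface. World frame = base frame: x ahead of the robot, y to its left, z up, the work surface at z = 0. Lengths are in m, angles in rad, forces in N, time in s.
With the tool pointing down it reaches from about 0.35 to 0.725 m from the base axis. Payload 6 kg.
Tool frame: the origin (TCP) lies between the finger pads; the fingertips stand 14 mm ahead of it and the grasp point (between the pads) lies 5 mm behind it; z points along the fingers, y is the direction in which the jaws open and shut (so a half turn about z gives the same grasp; the last joint's range is limited). The gripper opens to 85 mm and grips with 20 to 120 N. Pads are 22 mm wide; open, the fingers measure 114 mm over their backs; the gripper's body (76 mm by 85 mm) begins 54 mm behind the grasp point. The pads swing forward as they close: fully open they stand 13 mm farther back than shut.
Start: joints at [-0.782, 0.04, 0.085, 0, -1.615, -0.334], TCP at [0.264, -0.539, 0.245] pointing down, gripper open.
Joint ranges: [-2.56, 2.56], [-1.29, 2.01], [-1.08, 1.49], [-3.29, 1.98], [-2.81, -0.18], [-2.99, 2.99]. Speed limits (rad/s): [2.57, 2.57, 3.01, 3.14, 3.14, 3.14].

INTERFACE

Orientations are given as a unit quaternion [w, x, y, z].
In Python, from station import manip gives the robot as it stands.
- The arm moves only by the shell command python3 -m inch 'ROWS' [FORCE]. ROWS is JSON, a list of rows, each an object of numbers: "grip": the opening, from 0 (shut) to 1 (fully open); "x", "y", "z": the shift along the world's x, y, z in m; "spin": the turn about the world's z in degrees. A call has 1 to 5 rows; each row shifts and turns the commanded pose from where the row before left it; what a row does not reach is not made up. A row lasts 1/12 s, in which the tool goes at most 41.7 mm and 7.16 degrees, less where a joint would pass 70% of its speed; a pose out of reach is approached as far as the arm can. A call with a gripper value outside its range is refused whole. The fingers move at their own pace and stop on an object; FORCE is the grip in N (left out, the last holds). Time passes only in rows, so rows that do not move let the fingers close. It gives the time, the measured TCP pose, the force and the opening at its end, in the units of the state.
- manip.state(): the state, without advancing time (a new reading comes with each control period).
- manip.read_camera(name): name is "scene" or "top" or "wrist"; returns a dict with "img" (400x640x3 uint8, red, green, blue), "range_z" (400x640 float32, m along the optical axis (not along the pixel's ray), 0 where there is no reading), "fx", "fy", "cx", "cy" (pixels), "cam_to_world" (4x4, takes a point from camera to world coordinates). Camera axes: x right, y down, z forward; pixel columns grow to the right and rows downward; lengths in m; the calibration is good to about 2 mm. A picture is of the moment at which its call begins.
- manip.job_done(): hands the job in, once; it reports no verdict.
Trained networks look in a picture, given as the dict that the camera call returned (one of the last four; its "shot" number tells which), for a name from the list of things; names that differ only in an ending like _2 or _b are one class to them, and where a whole thing is asked for, a point or a joint stands for the part that bears it (a point fixed in the world has none). Each returns a list of dicts, best first, with "score" (0 to 1); they miss things now and then, are a little off and sometimes report something else, mostly with a low value. They report only what shows in the picture. A call takes as long as a camera call. They do not tell look-alikes from the thing itself.
- manip.spot_in(picture, target): "pixel" ([row, column] in pixels, amid what is visible of it).
- manip.trace(picture, target): "region" (400x640 bool, what is visible of it) and "pixel" ([row, column] in pixels, amid what is visible of it).
The state is a dict: "time_s": time; "q": joint angles; "dq": joint speeds; "tau": joint torques, N m; "position": TCP position; "orientation": TCP orientation; "force": force on the tool from outside, world axes, zero at the start; "moment": the same for the moment, N m; "gripper_width": finger opening in m.
Only numpy, scipy, OpenCV 4.12 (cv2) and the standard library are available. Lean on these libraries where they do the work, as an engineer would, in place of code of your own. Each camera call takes 0.05 s, during which the arm holds its last target.

## Working session

There is one attempt and no reset: what is moved stays moved. The work goes in short steps, Python scripts to look and compute and a shell command to move; the robot and the scene stay as the last step left them, time stands still between calls to the robot, and variables do not carry over. Pictures are saved under pics/ and viewed, and the job is handed in when it is done.

```bash
ls; mkdir -p pics; cat > h.py <<'E'
import numpy as np, cv2
from station import manip
def save(p,name): cv2.imwrite('pics/'+name+'.png', p['img'][:,:,::-1])
def world(p,r,c,z=None):
    z=p['range_z'][int(r),int(c)] if z is None else z
    v=np.array([(c-p['cx'])/p['fx']*z,(r-p['cy'])/p['fy']*z,z,1]); return (p['cam_to_world']@v)[:3]
def cloud(p):
    r,c=np.mgrid[0:400,0:640]; z=p['range_z']
    P=np.stack([(c-p['cx'])/p['fx']*z,(r-p['cy'])/p['fy']*z,z,np.ones_like(z)],-1)
    W=(P@p['cam_to_world'].T)[...,:3]; W[z==0]=np.nan; return W
E
python3 - <<'E'
from h import *
s=manip.state(); print(s)
for n in ['top','scene']:
    p=manip.read_camera(n); save(p,n+'0')
    for t in ['dock','bin','press_strip','teeth','bin_rear','end_stop']:
        try:
            for d in manip.spot_in(p,t)[:4]:
                print(n,t,round(d['score'],2),np.round(d['pixel']),np.round(world(p,*d['pixel']),3))
        except Exception as e: print(t,e)
E
```

```text
pics
{'time_s': 0.0, 'q': array([-7.82282319e-01,  4.07981108e-02,  8.37917283e-02, -4.63650189e-04,
       -1.61550178e+00, -3.33694444e-01]), 'dq': array([-3.23276255e-04,  4.30819702e-04, -7.70345476e-05,  1.27468309e-03,
       -2.01089630e-03, -5.62537354e-05]), 'tau': array([-3.24896591e-04, -3.68205714e+01,  3.47409010e+01,  6.93242624e+00,
       -5.44266353e-03,  2.06617921e-05]), 'position': array([ 0.26351396, -0.53869069,  0.24427611]), 'orientation': array([-2.59361988e-04, -2.25464565e-01,  9.74250966e-01,  8.47918786e-04]), 'force': array([ 0.60062234, -0.77688326, -0.41301787]), 'moment': array([ 0.02579356,  0.0894824 , -0.03268301]), 'gripper_width': 0.08518082423608199}
top dock 0.87 [211. 353.] [0.506 0.031 0.028]
top bin 0.9 [231. 202.] [0.452 0.356 0.038]
top bin 0.87 [127. 461.] [ 0.703 -0.209  0.02 ]
top bin 0.85 [311. 251.] [0.285 0.245 0.024]
top bin 0.72 [ 90. 350.] [0.778 0.045 0.028]
top press_strip 0.79 [196. 292.] [0.533 0.167 0.029]
top press_strip 0.4 [213. 359.] [0.501 0.019 0.028]
top teeth 0.68 [201. 291.] [0.521 0.165 0.06 ]
top bin_rear 0.87 [ 92
[... 291 characters left out ...]
 0.95 [226. 279.] [0.506 0.02  0.024]
scene dock 0.33 [280. 275.] [ 0.599 -0.109  0.074]
scene bin 0.91 [368. 287.] [ 0.709 -0.22   0.039]
scene bin 0.86 [284. 390.] [0.776 0.03  0.035]
scene bin 0.84 [193. 309.] [0.53  0.103 0.071]
scene bin 0.68 [127. 339.] [0.451 0.346 0.04 ]
scene press_strip 0.86 [218. 289.] [0.512 0.051 0.024]
scene teeth 0.8 [212. 295.] [0.516 0.065 0.034]
scene bin_rear 0.92 [128. 339.] [0.454 0.342 0.04 ]
scene bin_rear 0.82 [361. 289.] [ 0.704 -0.208  0.037]
scene bin_rear 0.72 [283. 388.] [0.774 0.027 0.04 ]
scene bin_rear 0.65 [126. 262.] [0.285 0.239 0.034]
scene end_stop 0.93 [228. 276.] [0.505 0.013 0.025]
scene end_stop 0.68 [254. 320.] [ 0.632 -0.004  0.055]
```

View pics/top0.png

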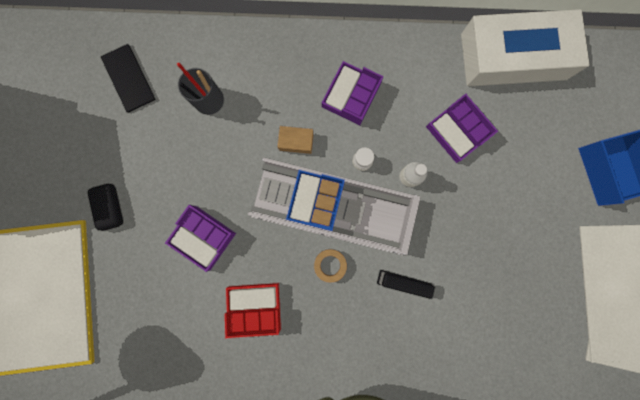

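View pics/scene0.png

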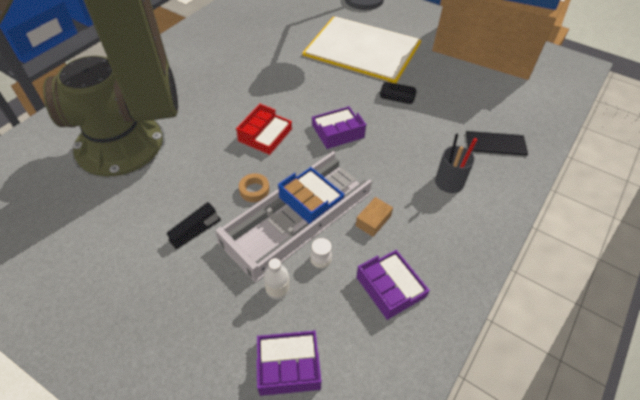

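```bash
python3 - <<'E'
from h import *
p=manip.read_camera('top'); 
c=p['img'][140:270,230:440]; cv2.imwrite('pics/crop1.png',cv2.resize(c[:,:,::-1],None,fx=3.8,fy=3.8,interpolation=cv2.INTER_CUBIC))
W=cloud(p)
d=manip.trace(p,'dock')[0]; m=d['region']
sub=np.zeros_like(m); sub[140:270,230:440]=1
pts=W[(sub>0)&np.isfinite(W[...,2])&(W[...,2]>0.012)&(W[...,1]>-0.13)&(W[...,1]<0.26)]
print(len(pts), m.sum())
md=m&sub
r=cv2.minAreaRect(W[md&np.isfinite(W[...,2])][:,:2].astype(np.float32)); print('dock mask rect',r, cv2.boxPoints(r))
print(np.histogram(W[md][:,2],bins=np.arange(0,.08,.004)))
# height map view
h=np.clip(np.nan_to_num(W[140:270,230:440,2])/0.09*255,0,255).astype(np.uint8)
cv2.imwrite('pics/h1.png',cv2.resize(cv2.applyColorMap(h,2),None,fx=3.8,fy=3.8,interpolation=0))
print(p['fx'],p['cam_to_world'])
E
```

```text
8560 7356
dock mask rect ((0.5172679424285889, 0.0709734708070755), (0.368766725063324, 0.14252904057502747), 77.20626068115234) [[ 0.4069425  -0.09305134]
 [ 0.545933   -0.12461326]
 [ 0.6275934   0.23499829]
 [ 0.48860288  0.2665602 ]]
(array([ 211, 2246,  423,   58,   70,   62,  918, 1264,  472,   56,   90,
        645,  385,  344,   14,   30,    2,    0,    0]), array([0.   , 0.004, 0.008, 0.012, 0.016, 0.02 , 0.024, 0.028, 0.032,
       0.036, 0.04 , 0.044, 0.048, 0.052, 0.056, 0.06 , 0.064, 0.068,
       0.072, 0.076]))
363.0398071742807 [[ 0.02912198 -0.99556971  0.08940276  0.45886847]
 [-0.99947925 -0.03024597 -0.01124305  0.0962368 ]
 [ 0.01389731 -0.08902878 -0.9959321   0.82239566]
 [ 0.          0.          0.          1.        ]]
```

View pics/crop1.png

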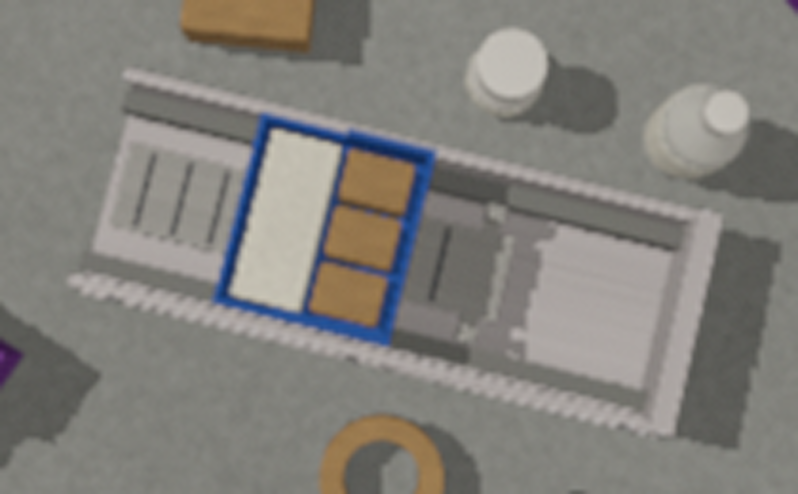

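View pics/h1.png

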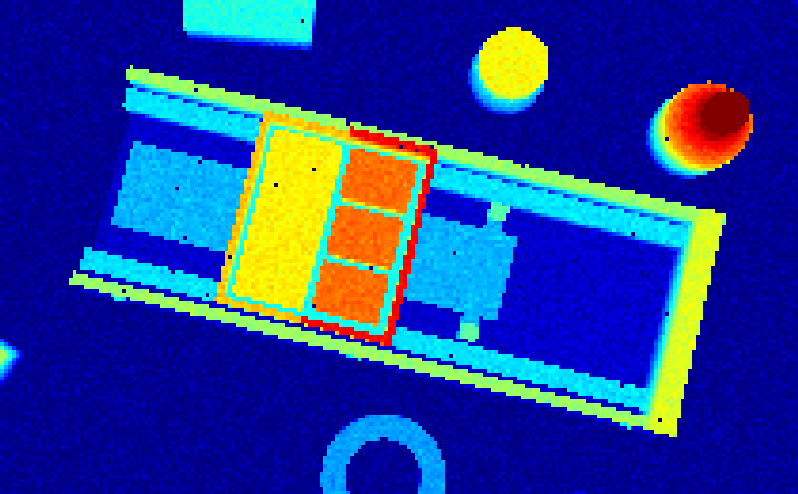

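```bash
cat > fit.py <<'E'
from h import *
from scipy.optimize import least_squares
def fit(p,th0=None):
    W=cloud(p); s=np.zeros((400,640),bool); s[150:262,240:425]=1
    hsv=cv2.cvtColor(p['img'],cv2.COLOR_RGB2HSV)
    P=W[s&np.isfinite(W[...,2])&(hsv[...,1]<90)]
    o=np.array([.52,.07]); th=np.deg2rad(-103)
    # coarse from params
    x=np.array([.52,.04,th])
    def loc(x,P):
        c,sn=np.cos(x[2]),np.sin(x[2]); d=P[:,:2]-x[:2]
        return c*d[:,0]+sn*d[:,1], -sn*d[:,0]+c*d[:,1]
    g=P[(P[:,2]>.042)&(P[:,2]<.050)]
    for it in range(6):
        u,v=loc(x,g); k=(np.abs(np.abs(v)-.0605)<(.012 if it<3 else .006))&(u<.10)&(u>-.22)
        G=g[k]
        f=lambda q:(np.abs(loc([x[0],x[1],x[2]],G)[1]*0+loc([x[0]+q[0]*-np.sin(x[2]),x[1]+q[0]*np.cos(x[2]),x[2]+q[1]],G)[1])-.0605)
        q=least_squares(f,[0,0],loss='soft_l1',f_scale=.002).x
        x=np.array([x[0]-q[0]*np.sin(x[2]),x[1]+q[0]*np.cos(x[2]),x[2]+q[1]])
    u,v=loc(x,P)
    st=(P[:,2]>.049)&(P[:,2]<.056)&(np.abs(v)<.055)&(u>.03)
    lo,hi=np.percentile(u[st],[4,96]); 
    print('stop u',lo,hi,'z',P[st][:,2].mean(),'n',st.sum(),'guides n',len(G))
    sh=(lo+hi)/2-.117
    print('guides',np.percentile(v[(P[:,2]>.042)&(P[:,2]<.05)],[2,98]))
    x[:2]+=sh*np.array([np.cos(x[2]),np.sin(x[2])])
    u,v=loc(x,P)
    t=(P[:,2]>.036)&(P[:,2]<.044)&(np.abs(v)<.042)&(np.abs(v)>.028)&(np.abs(u)<.02)
    print('teeth u',u[t].mean() if t.any() else None,t.sum())
    stp=(np.abs(v)<.02)&(P[:,2]>.005)&(P[:,2]<.032)
    print('strip z',np.median(P[stp&(u<-.16)][:,2]) if (stp&(u<-.16)).any() else None, 'strip u',np.percentile(u[stp],[1,99]))
    B=W[s&np.isfinite(W[...,2])&(hsv[...,1]>120)&(hsv[...,0]>95)&(hsv[...,0]<130)&(W[...,2]>.05)]
    ub,vb=loc(x,B); print('bin u',np.percentile(ub,[1,99]),'v',np.percentile(vb,[1,99]),'center', np.mean(np.percentile(ub,[1,99])))
    r=cv2.minAreaRect(np.stack([ub,vb],1).astype(np.float32)); print('binrect',r)
    print('dock',x,np.rad2deg(x[2]))
    return x
if __name__=='__main__':
    p=manip.read_camera('top'); x=fit(p); np.save('dock.npy',x)
    from scipy.spatial.transform import Rotation as R
    s=manip.state(); q=s['orientation']; M=R.from_quat([q[1],q[2],q[3],q[0]]).as_matrix(); print(M)
E
python3 fit.py
```

```text
stop u 0.12734059344050686 0.1406577506011574 z 0.05348734575088357 n 347 guides n 876
guides [-0.0636554   0.08846942]
teeth u 0.0013318914706283015 41
strip z 0.02731926752432351 strip u [-0.22022462  0.11049051]
bin u [-0.14031646 -0.04250644] v [-0.05423313  0.05327695] center -0.09141144711262453
binrect ((-0.09142978489398956, -0.0003626495599746704), (0.09890516102313995, 0.1077779233455658), 0.020451633259654045)
dock [ 0.50534005  0.02593108 -1.78815592] -102.4537872268917
[[-8.98340572e-01 -4.39299688e-01 -1.19529743e-05]
 [-4.39299688e-01  8.98340568e-01  9.02385397e-05]
 [-2.89039206e-05  8.63158792e-05 -9.99999996e-01]]
```

The top picture shows the blue bin at crop (325,228), with its low rear half to the left. The strip is bare behind it at crop (170,195). The teeth are at crop (497,211) and (467,328), and the end stop is at the right, around crop (690,320). The purple bins (202,237), (352,92), (462,127) and the red one (252,310) stand off the dock, so they are look-alikes. The bin is the blue one on the dock, with its origin at dock x ≈ -91 mm.

I'll close the gripper, turn it and go above the bare strip at dock x = -0.175.

```bash
python3 -m inch '[{"grip":0,"x":0.014,"y":0.0368,"spin":2.6},{"grip":0,"x":0.014,"y":0.0368,"spin":2.6},{"grip":0,"x":0.014,"y":0.0368,"spin":2.6},{"grip":0,"x":0.014,"y":0.0368,"spin":2.6},{"grip":0,"x":0.014,"y":0.0368,"spin":2.6}]' 60; python3 -m inch '[{"grip":0,"x":0.014,"y":0.0368,"spin":2.6},{"grip":0,"x":0.014,"y":0.0368,"spin":2.6},{"grip":0,"x":0.014,"y":0.0368,"spin":2.6},{"grip":0,"x":0.014,"y":0.0368,"spin":2.6},{"grip":0,"x":0.014,"y":0.0368,"spin":2.6}]'
```

```text
$[0]: bad value
$[0]: bad value
```

```bash
python3 -m inch '[{"grip":0,"x":0.014,"y":0.0368,"z":0,"spin":2.6}]' 60; python3 -m inch --help | head -30
```

```text
time_s: 0.93
position: [0.2759, -0.5046, 0.2428]
orientation: [-0.002, -0.245, 0.969, 0.002]
force: [2.4, 1.1, 0.6]
gripper_width: 0.0757invalid input: not JSON, or not a number
```

```bash
for i in 1; do python3 -m inch '[{"grip":0,"x":0.014,"y":0.0368,"z":0,"spin":2.6},{"grip":0,"x":0.014,"y":0.0368,"z":0,"spin":2.6},{"grip":0,"x":0.014,"y":0.0368,"z":0,"spin":2.6},{"grip":0,"x":0.014,"y":0.0368,"z":0,"spin":2.6},{"grip":0,"x":0.014,"y":0.0368,"z":0,"spin":2.6}]'; done; python3 -m inch '[{"grip":0,"x":0.014,"y":0.0368,"z":0,"spin":2.6},{"grip":0,"x":0.014,"y":0.0368,"z":0,"spin":2.6},{"grip":0,"x":0.014,"y":0.0368,"z":0,"spin":2.6},{"grip":0,"x":0.014,"y":0.0368,"z":0,"spin":2.6},{"grip":0,"x":0.014,"y":0.0368,"z":0,"spin":2.6}]'
```

```text
time_s: 1.35
position: [0.3477, -0.3166, 0.2454]
orientation: [0.0, -0.356, 0.934, -0.0]
force: [1.6, -0.1, -0.0]
gripper_width: 0.0123
time_s: 1.77
position: [0.4177, -0.1323, 0.2457]
orientation: [0.001, -0.46, 0.888, -0.0]
force: [1.6, -0.6, -0.4]
gripper_width: 0.0001
```

```bash
python3 -m inch '[{"grip":0,"x":0.014,"y":0.0368,"z":0,"spin":2.6},{"grip":0,"x":0.014,"y":0.0368,"z":0,"spin":2.6},{"grip":0,"x":0.014,"y":0.0368,"z":0,"spin":2.6},{"grip":0,"x":0.014,"y":0.0368,"z":0,"spin":2.6},{"grip":0,"x":0.014,"y":0.0368,"z":0,"spin":2.6}]'
```

```text
time_s: 2.18
position: [0.4878, 0.052, 0.2457]
orientation: [0.001, -0.558, 0.83, -0.0]
force: [0.0, -0.8, 0.4]
gripper_width: -0.0002
```

```bash
python3 -m inch '[{"grip":0,"x":0.0138,"y":0.0362,"z":-0.01,"spin":2.5},{"grip":0,"x":0.0138,"y":0.0362,"z":-0.01,"spin":2.5},{"grip":0,"x":0.0138,"y":0.0362,"z":-0.01,"spin":2.5},{"grip":0,"x":0.0138,"y":0.0362,"z":-0.01,"spin":2.4},{"grip":0,"x":0,"y":0,"z":-0.03,"spin":0}]'
cat > loc.py <<'E'
from h import *
from scipy.spatial.transform import Rotation as R
x=np.load('dock.npy'); s=manip.state(); q=s['orientation']; M=R.from_quat([q[1],q[2],q[3],q[0]]).as_matrix()
d=s['position'][:2]-x[:2]; c,sn=np.cos(x[2]),np.sin(x[2])
print('t %.2f u %.4f v %.4f z %.4f'%(s['time_s'],c*d[0]+sn*d[1],-sn*d[0]+c*d[1],s['position'][2]),'toolx-dock deg',np.round((np.rad2deg(np.arctan2(M[1,0],M[0,0])-x[2])+90)%180-90,2),'F',np.round(s['force'],1),'tip z',round(s['position'][2]-.014,4))
E
python3 loc.py
```

```text
time_s: 2.6
position: [0.5452, 0.2, 0.1769]
orientation: [0.002, -0.629, 0.778, -0.001]
force: [-0.3, -1.5, 0.0]
gripper_width: 0.0001
t 2.60 u -0.1786 v 0.0014 z 0.1769 toolx-dock deg 0.35 F [-0.3 -1.5  0. ] tip z 0.1629
```

```bash
python3 -m inch '[{"grip":0,"x":-0.001,"y":0,"z":-0.03,"spin":0},{"grip":0,"x":0,"y":0,"z":-0.03,"spin":0},{"grip":0,"x":0,"y":0,"z":-0.03,"spin":0},{"grip":0,"x":0,"y":0,"z":-0.03,"spin":0},{"grip":0,"x":0,"y":0,"z":0,"spin":0}]';python3 loc.py
python3 - <<'E'
from h import *
p=manip.read_camera('scene'); c=p['img'][100:300,190:430]; cv2.imwrite('pics/s1.png',cv2.resize(c[:,:,::-1],None,fx=3.3,fy=3,interpolation=2))
E
```

```text
time_s: 3.02
position: [0.5381, 0.1929, 0.0481]
orientation: [-0.005, -0.626, 0.78, 0.001]
force: [-0.1, -1.2, -2.3]
gripper_width: -0.0001
t 3.02 u -0.1701 v -0.0040 z 0.0481 toolx-dock deg -0.03 F [-0.1 -1.2 -2.3] tip z 0.0341
```

View pics/s1.png

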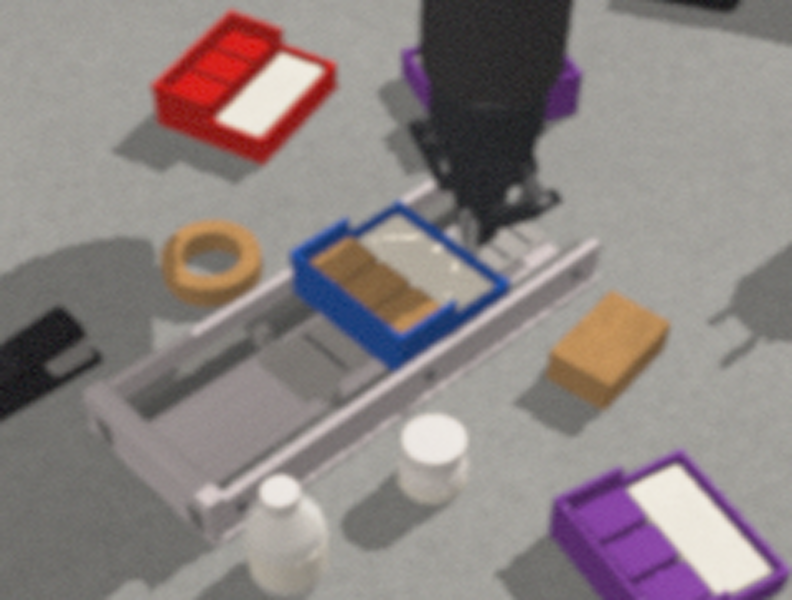

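The fingers hang over the bare strip behind the bin (picture 480,235), with the bin untouched at (400,280). Next I press down gently.

```bash
python3 loc.py; python3 -m inch '[{"grip":0,"x":0,"y":0,"z":-0.005,"spin":0},{"grip":0,"x":0,"y":0,"z":-0.005,"spin":0},{"grip":0,"x":0,"y":0,"z":-0.002,"spin":0},{"grip":0,"x":0,"y":0,"z":0,"spin":0}]';python3 loc.py
```

```text
t 3.07 u -0.1710 v -0.0024 z 0.0521 toolx-dock deg -0.0 F [-0.  -0.2  0.5] tip z 0.0381
time_s: 3.4
position: [0.5421, 0.1949, 0.0441]
orientation: [0.001, -0.626, 0.78, 0.0]
force: [0.7, 0.4, 0.6]
gripper_width: 0.0002
t 3.40 u -0.1729 v -0.0005 z 0.0441 toolx-dock deg 0.01 F [0.7 0.4 0.6] tip z 0.0301
```

```bash
python3 -m inch '[{"grip":0,"x":0,"y":0,"z":-0.004,"spin":0},{"grip":0,"x":0,"y":0,"z":-0.004,"spin":0},{"grip":0,"x":0,"y":0,"z":-0.003,"spin":0},{"grip":0,"x":0,"y":0,"z":0,"spin":0}]';python3 loc.py
```

```text
time_s: 3.73
position: [0.5426, 0.1951, 0.0331]
orientation: [0.001, -0.626, 0.779, -0.0]
force: [0.7, 1.1, 6.7]
gripper_width: 0.0003
t 3.73 u -0.1732 v -0.0001 z 0.0331 toolx-dock deg 0.03 F [0.7 1.1 6.7] tip z 0.0191
```

```bash
python3 -m inch '[{"grip":0,"x":0,"y":0,"z":-0.003,"spin":0},{"grip":0,"x":0,"y":0,"z":-0.003,"spin":0},{"grip":0,"x":0,"y":0,"z":-0.002,"spin":0},{"grip":0,"x":0,"y":0,"z":0,"spin":0}]';python3 loc.py
```

```text
time_s: 4.07
position: [0.5427, 0.1951, 0.0257]
orientation: [0.001, -0.627, 0.779, -0.0]
force: [-2.0, 1.0, 9.5]
gripper_width: 0.0003
t 4.07 u -0.1732 v -0.0000 z 0.0257 toolx-dock deg 0.04 F [-2.   1.   9.5] tip z 0.0117
```

```bash
python3 -m inch '[{"grip":0,"x":0,"y":0,"z":-0.002,"spin":0},{"grip":0,"x":0,"y":0,"z":-0.001,"spin":0},{"grip":0,"x":0,"y":0,"z":0,"spin":0}]';python3 loc.py
```

```text
time_s: 4.32
position: [0.5428, 0.1951, 0.024]
orientation: [0.001, -0.627, 0.779, -0.001]
force: [-3.6, -0.2, 13.3]
gripper_width: 0.0003
t 4.32 u -0.1733 v 0.0000 z 0.0240 toolx-dock deg 0.06 F [-3.6 -0.2 13.3] tip z 0.01
```

```bash
python3 -m inch '[{"grip":0,"x":-0.0005,"y":-0.002,"z":-0.001,"spin":0},{"grip":0,"x":-0.001,"y":-0.004,"z":0,"spin":0},{"grip":0,"x":-0.001,"y":-0.004,"z":0,"spin":0},{"grip":0,"x":-0.001,"y":-0.004,"z":0,"spin":0}]';python3 loc.py
```

```text
time_s: 4.65
position: [0.5412, 0.1838, 0.024]
orientation: [0.005, -0.627, 0.779, -0.0]
force: [1.9, 7.2, 10.2]
gripper_width: -0.0
t 4.65 u -0.1619 v 0.0009 z 0.0240 toolx-dock deg 0.12 F [ 1.9  7.2 10.2] tip z 0.01
```

```bash
python3 -m inch '[{"grip":0,"x":-0.001,"y":-0.005,"z":0,"spin":0},{"grip":0,"x":-0.001,"y":-0.005,"z":0,"spin":0},{"grip":0,"x":-0.001,"y":-0.005,"z":0,"spin":0},{"grip":0,"x":-0.001,"y":-0.005,"z":0,"spin":0}]';python3 loc.py
```

```text
time_s: 4.98
position: [0.5375, 0.1643, 0.0241]
orientation: [0.006, -0.627, 0.779, -0.0]
force: [1.4, 10.6, 10.1]
gripper_width: 0.0002
t 4.98 u -0.1420 v 0.0015 z 0.0241 toolx-dock deg 0.13 F [ 1.4 10.6 10.1] tip z 0.0101
```

```bash
python3 -m inch '[{"grip":0,"x":-0.001,"y":-0.005,"z":0,"spin":0},{"grip":0,"x":-0.0012,"y":-0.005,"z":0,"spin":0},{"grip":0,"x":-0.0012,"y":-0.005,"z":0,"spin":0},{"grip":0,"x":-0.0012,"y":-0.005,"z":0,"spin":0}]';python3 loc.py; python3 - <<'E'
from fit import *
p=manip.read_camera('scene'); c=p['img'][100:300,190:430]; cv2.imwrite('pics/s2.png',cv2.resize(c[:,:,::-1],None,fx=3.3,fy=3,interpolation=2))
E
python3 loc.py
```

```text
time_s: 5.32
position: [0.533, 0.1442, 0.0241]
orientation: [0.006, -0.627, 0.779, -0.0]
force: [2.5, 10.1, 9.1]
gripper_width: -0.0
t 5.32 u -0.1214 v 0.0015 z 0.0241 toolx-dock deg 0.13 F [ 2.5 10.1  9.1] tip z 0.0101
t 5.37 u -0.1206 v 0.0015 z 0.0241 toolx-dock deg 0.1 F [1.5 8.1 9.3] tip z 0.0101
```

View pics/s2.png

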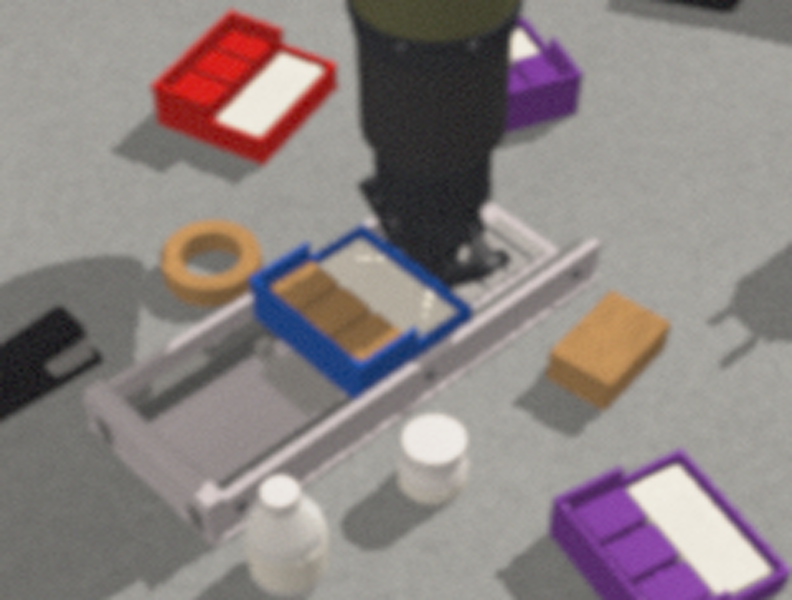

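The bin stands level and moves with the fingers (nose at picture 355,385), and the bar is fully down with the tip at 10 mm. I keep pushing with slightly more downward pressure.

```bash
python3 -m inch '[{"grip":0,"x":-0.0015,"y":-0.005,"z":-0.001,"spin":0},{"grip":0,"x":-0.0015,"y":-0.005,"z":0,"spin":0},{"grip":0,"x":-0.0013,"y":-0.005,"z":0,"spin":0},{"grip":0,"x":-0.0013,"y":-0.005,"z":0,"spin":0},{"grip":0,"x":-0.0013,"y":-0.005,"z":0,"spin":0}]';python3 loc.py
```

```text
time_s: 5.78
position: [0.5271, 0.1198, 0.024]
orientation: [0.007, -0.627, 0.779, -0.001]
force: [2.5, 12.3, 12.6]
gripper_width: 0.0
t 5.78 u -0.0963 v 0.0010 z 0.0240 toolx-dock deg 0.15 F [ 2.5 12.3 12.6] tip z 0.01
```

```bash
python3 -m inch '[{"grip":0,"x":-0.0013,"y":-0.005,"z":0,"spin":0},{"grip":0,"x":-0.0013,"y":-0.005,"z":0,"spin":0},{"grip":0,"x":-0.0013,"y":-0.005,"z":0,"spin":0},{"grip":0,"x":-0.0013,"y":-0.005,"z":0,"spin":0},{"grip":0,"x":-0.0013,"y":-0.005,"z":0,"spin":0}]';python3 loc.py
```

```text
time_s: 6.2
position: [0.5208, 0.0947, 0.0241]
orientation: [0.007, -0.627, 0.779, -0.001]
force: [3.1, 11.8, 13.0]
gripper_width: 0.0
t 6.20 u -0.0704 v 0.0002 z 0.0241 toolx-dock deg 0.15 F [ 3.1 11.8 13. ] tip z 0.0101
```

```bash
python3 -m inch '[{"grip":0,"x":-0.0011,"y":-0.005,"z":0,"spin":0},{"grip":0,"x":-0.0011,"y":-0.005,"z":0,"spin":0},{"grip":0,"x":-0.0011,"y":-0.005,"z":0,"spin":0},{"grip":0,"x":-0.0011,"y":-0.005,"z":0,"spin":0},{"grip":0,"x":-0.0011,"y":-0.005,"z":0,"spin":0}]';python3 loc.py
```

```text
time_s: 6.62
position: [0.5153, 0.0696, 0.0241]
orientation: [0.007, -0.627, 0.779, -0.001]
force: [2.2, 12.9, 13.0]
gripper_width: 0.0001
t 6.62 u -0.0448 v 0.0003 z 0.0241 toolx-dock deg 0.15 F [ 2.2 12.9 13. ] tip z 0.0101
```

```bash
python3 -m inch '[{"grip":0,"x":-0.0011,"y":-0.005,"z":0,"spin":0},{"grip":0,"x":-0.0011,"y":-0.005,"z":0,"spin":0},{"grip":0,"x":-0.0011,"y":-0.005,"z":0,"spin":0},{"grip":0,"x":-0.0011,"y":-0.005,"z":0,"spin":0}]';python3 loc.py;  python3 - <<'E'
from fit import *
p=manip.read_camera('top'); fit(p)
c=p['img'][140:270,230:440]; cv2.imwrite('pics/t3.png',cv2.resize(c[:,:,::-1],None,fx=3.8,fy=3.8,interpolation=2))
p=manip.read_camera('scene'); c=p['img'][100:300,190:430]; cv2.imwrite('pics/s3.png',cv2.resize(c[:,:,::-1],None,fx=3.3,fy=3,interpolation=2))
E
python3 loc.py
```

```text
time_s: 6.95
position: [0.5111, 0.0495, 0.0241]
orientation: [0.007, -0.627, 0.779, -0.001]
force: [2.9, 12.6, 13.2]
gripper_width: -0.0
t 6.95 u -0.0242 v 0.0005 z 0.0241 toolx-dock deg 0.15 F [ 2.9 12.6 13.2] tip z 0.0101
stop u 0.12723096270088163 0.14064030059724458 z 0.05344066293847889 n 350 guides n 342
guides [-0.06363219  0.06421522]
teeth u None 0
strip z 0.011057387991783185 strip u [-0.22214926  0.11087866]
bin u [0.02013736 0.08950312] v [-0.05465527 -0.00193603] center 0.054820236423417164
binrect ((0.06607391685247421, -0.04411489516496658), (0.08924123644828796, 0.04381804168224335), 37.02381896972656)
dock [ 0.50530787  0.02600541 -1.78590942] -102.32507251993037
t 7.05 u -0.0234 v 0.0005 z 0.0241 toolx-dock deg 0.12 F [ 2.8 10.  13.3] tip z 0.0101
```

View pics/s3.png

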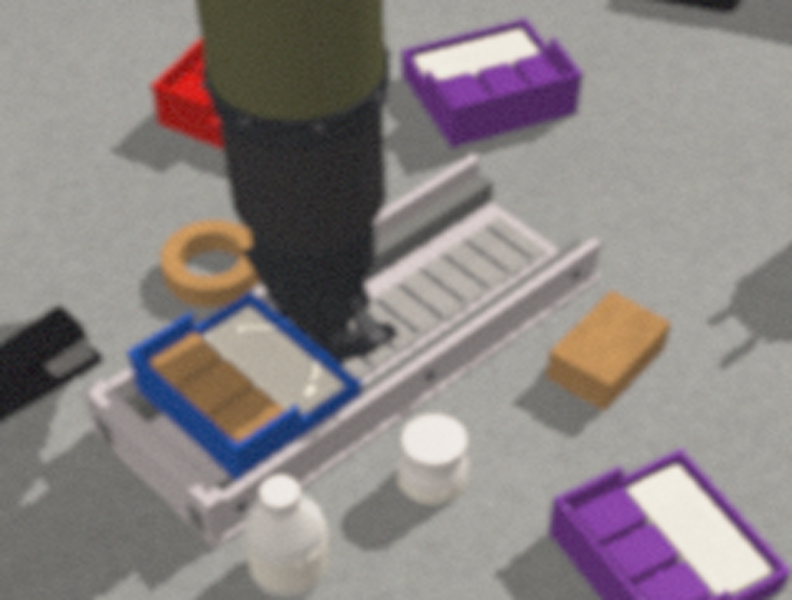

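View pics/t3.png

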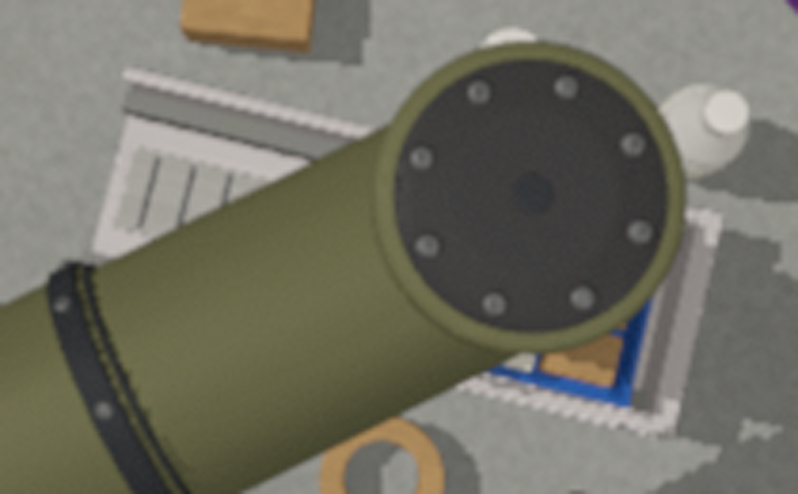

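The bin is over the teeth, flat, with about 19 mm left to the stop (nose at dock x ≈ 0.09). The strip is still fully down.

```bash
python3 -m inch '[{"grip":0,"x":-0.0011,"y":-0.004,"z":0,"spin":0},{"grip":0,"x":-0.001,"y":-0.004,"z":0,"spin":0},{"grip":0,"x":-0.0008,"y":-0.003,"z":0,"spin":0},{"grip":0,"x":-0.0007,"y":-0.003,"z":0,"spin":0}]';python3 loc.py
```

```text
time_s: 7.38
position: [0.5075, 0.0353, 0.024]
orientation: [0.007, -0.627, 0.779, -0.001]
force: [2.7, 13.4, 13.4]
gripper_width: 0.0001
t 7.38 u -0.0096 v 0.0001 z 0.0240 toolx-dock deg 0.15 F [ 2.7 13.4 13.4] tip z 0.01
```

```bash
python3 -m inch '[{"grip":0,"x":-0.0004,"y":-0.0015,"z":0,"spin":0},{"grip":0,"x":-0.0004,"y":-0.0015,"z":0,"spin":0}]';python3 loc.py
```

```text
time_s: 7.55
position: [0.5068, 0.0323, 0.0241]
orientation: [0.007, -0.627, 0.779, -0.001]
force: [4.1, 13.4, 14.3]
gripper_width: 0.0002
t 7.55 u -0.0065 v 0.0000 z 0.0241 toolx-dock deg 0.14 F [ 4.1 13.4 14.3] tip z 0.0101
```

```bash
python3 -m inch '[{"grip":0,"x":-0.0004,"y":-0.0015,"z":0,"spin":0},{"grip":0,"x":-0.0002,"y":-0.001,"z":0,"spin":0}]';python3 loc.py
```

```text
time_s: 7.72
position: [0.5067, 0.0312, 0.0241]
orientation: [0.008, -0.627, 0.779, -0.001]
force: [5.2, 22.0, 12.3]
gripper_width: -0.0002
t 7.72 u -0.0054 v 0.0002 z 0.0241 toolx-dock deg 0.16 F [ 5.2 22.  12.3] tip z 0.0101
```

```bash
python3 -m inch '[{"grip":0,"x":-0.0002,"y":-0.001,"z":0,"spin":0},{"grip":0,"x":0,"y":0,"z":0,"spin":0}]';python3 loc.py; python3 - <<'E'
from fit import *
p=manip.read_camera('top'); fit(p)
E
python3 loc.py
```

```text
time_s: 7.88
position: [0.5067, 0.0312, 0.0241]
orientation: [0.009, -0.627, 0.779, -0.0]
force: [5.7, 22.8, 11.6]
gripper_width: -0.0001
t 7.88 u -0.0054 v 0.0002 z 0.0241 toolx-dock deg 0.19 F [ 5.7 22.8 11.6] tip z 0.0101
stop u 0.13302305203240294 0.1407622941450117 z 0.05361500400532642 n 74 guides n 365
guides [-0.06341233  0.06417714]
teeth u None 0
strip z 0.011103570801847484 strip u [-0.2250246  -0.11730668]
bin u [0.04856776 0.10498345] v [-0.05495479 -0.02631687] center 0.07677560063094388
binrect ((0.08148330450057983, -0.05069046840071678), (0.06504931300878525, 0.026158513501286507), 27.075634002685547)
dock [ 0.50456333  0.02314111 -1.78677549] -102.37469454124826
t 7.93 u -0.0054 v 0.0002 z 0.0241 toolx-dock deg 0.19 F [ 5.4 22.7 12.7] tip z 0.0101
```

The lateral force jumped to 22 N and motion stopped, so the bin is against the end stop. I back off a few mm with the bar still down so that rising does not rub the bin up. Then I lift.

```bash
python3 -m inch '[{"grip":0,"x":0.0004,"y":0.002,"z":0,"spin":0},{"grip":0,"x":0.0004,"y":0.002,"z":0,"spin":0},{"grip":0,"x":0.0004,"y":0.002,"z":0,"spin":0},{"grip":0,"x":0.0004,"y":0.002,"z":0,"spin":0}]';python3 loc.py;  python3 - <<'E'
from h import *
p=manip.read_camera('scene'); c=p['img'][150:300,190:390]; cv2.imwrite('pics/s4.png',cv2.resize(c[:,:,::-1],None,fx=4,fy=4,interpolation=2))
E
```

```text
time_s: 8.27
position: [0.5065, 0.0321, 0.0241]
orientation: [0.002, -0.627, 0.779, -0.004]
force: [2.5, -12.9, 16.4]
gripper_width: 0.0
t 8.27 u -0.0062 v -0.0002 z 0.0241 toolx-dock deg 0.1 F [  2.5 -12.9  16.4] tip z 0.0101
```

View pics/s4.png

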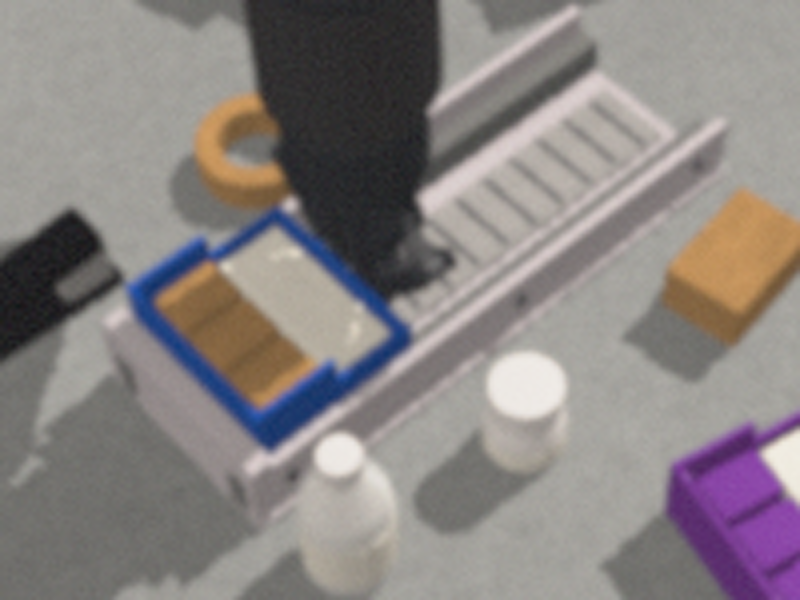

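The bin's nose sits at the end stop (picture 265,430), flat, with the fingers just behind it. Lifting now.

```bash
python3 -m inch '[{"grip":0,"x":0.0004,"y":0.002,"z":0,"spin":0},{"grip":0,"x":0.0002,"y":0.001,"z":0.004,"spin":0},{"grip":0,"x":0,"y":0,"z":0.006,"spin":0},{"grip":0,"x":0,"y":0,"z":0.008,"spin":0},{"grip":0,"x":0,"y":0,"z":0.01,"spin":0}]';python3 loc.py
```

```text
time_s: 8.73
position: [0.5032, 0.0359, 0.0475]
orientation: [-0.0, -0.626, 0.78, 0.0]
force: [-0.1, -0.3, -0.3]
gripper_width: 0.0002
t 8.73 u -0.0093 v -0.0042 z 0.0475 toolx-dock deg -0.01 F [-0.1 -0.3 -0.3] tip z 0.0335
```

```bash
python3 -m inch '[{"grip":0,"x":0,"y":0,"z":0.015,"spin":0},{"grip":0,"x":0,"y":0,"z":0.03,"spin":0},{"grip":0,"x":0,"y":0,"z":0.035,"spin":0},{"grip":0,"x":0,"y":0,"z":0.035,"spin":0},{"grip":0,"x":0,"y":0,"z":0.035,"spin":0}]';python3 loc.py
python3 -m inch '[{"grip":0,"x":-0.01,"y":0.035,"z":0.015,"spin":0},{"grip":0,"x":-0.01,"y":0.035,"z":0.015,"spin":0},{"grip":0,"x":-0.01,"y":0.035,"z":0.01,"spin":0},{"grip":0,"x":-0.01,"y":0.035,"z":0,"spin":0},{"grip":0,"x":-0.01,"y":0.035,"z":0,"spin":0}]'
```

```text
time_s: 9.15
position: [0.5024, 0.0361, 0.1982]
orientation: [-0.001, -0.626, 0.779, 0.001]
force: [1.2, 1.3, 0.0]
gripper_width: -0.0001
t 9.15 u -0.0093 v -0.0051 z 0.1982 toolx-dock deg 0.03 F [1.2 1.3 0. ] tip z 0.1842
time_s: 9.57
position: [0.4522, 0.2128, 0.2378]
orientation: [0.0, -0.626, 0.78, 0.001]
force: [1.7, -0.1, -0.0]
gripper_width: -0.0002
```

```bash
python3 -m inch '[{"grip":0,"x":-0.01,"y":0.035,"z":0,"spin":0},{"grip":0,"x":-0.01,"y":0.035,"z":0,"spin":0},{"grip":0,"x":-0.01,"y":0.035,"z":0,"spin":0},{"grip":0,"x":0,"y":0,"z":0,"spin":0},{"grip":0,"x":0,"y":0,"z":0,"spin":0}]'
python3 - <<'E'
from fit import *
p=manip.read_camera('top'); fit(p); print(np.load('dock.npy'))
c=p['img'][140:270,230:440]; cv2.imwrite('pics/t5.png',cv2.resize(c[:,:,::-1],None,fx=3.8,fy=3.8,interpolation=2))
p=manip.read_camera('scene'); c=p['img'][100:300,190:430]; cv2.imwrite('pics/s5.png',cv2.resize(c[:,:,::-1],None,fx=3.3,fy=3,interpolation=2))
E
```

```text
time_s: 9.98
position: [0.422, 0.3175, 0.236]
orientation: [-0.002, -0.628, 0.779, 0.0]
force: [-1.3, -0.2, -0.4]
gripper_width: 0.0001
stop u 0.03546218630356169 0.14070551953909807 z 0.054099692431138 n 318 guides n 925
guides [-0.06369474  0.08670945]
teeth u None 0
strip z 0.026181617263703383 strip u [-0.17417574  0.05469959]
bin u [0.05621613 0.15416837] v [-0.05517203  0.05202034] center 0.10519224578925783
binrect ((0.10541337728500366, -0.0013726279139518738), (0.10772779583930969, 0.09849001467227936), 89.83378601074219)
dock [ 0.51516388  0.07078047 -1.78604427] -102.33279866709852
[ 0.50534005  0.02593108 -1.78815592]
```

View pics/s5.png

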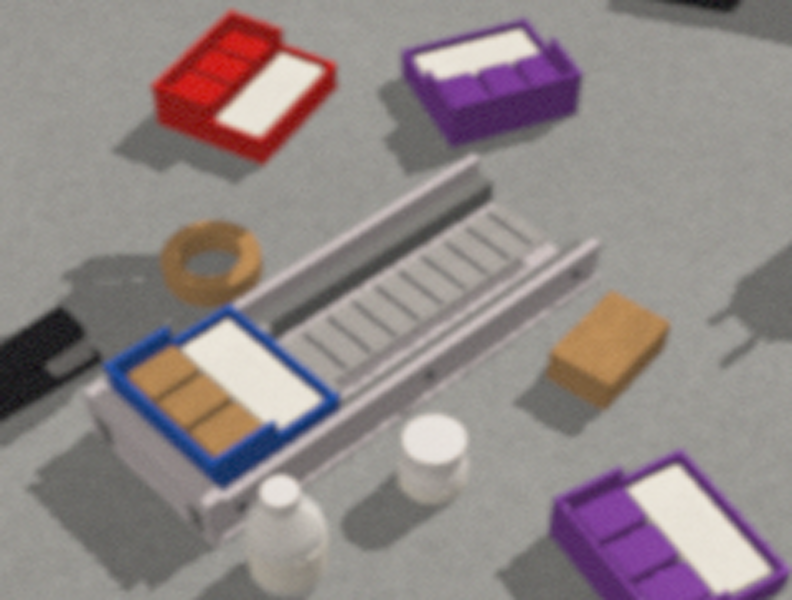

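View pics/t5.png

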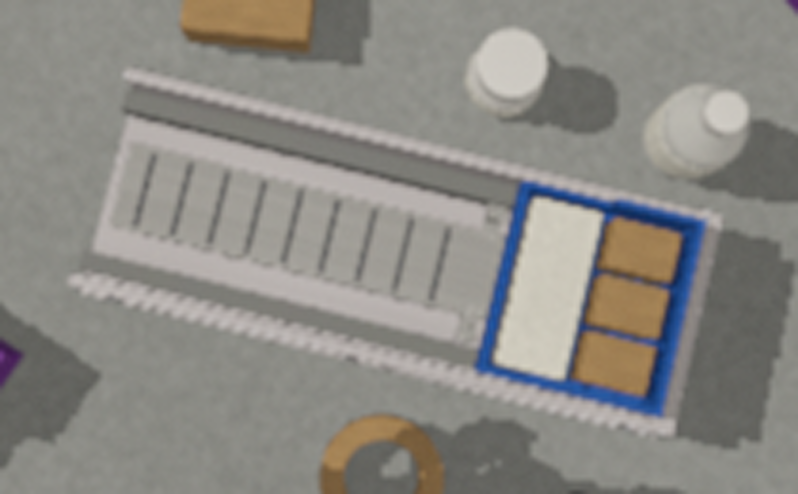

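The bin stands at the end stop, with the teeth visible just behind it (crop 492,213 and 465,322) and the strip up. This fit mixed bin points into the stop, so I'm rechecking in the original dock frame.

```bash
python3 - <<'E'
from h import *
x=np.load('dock.npy'); c,s=np.cos(x[2]),np.sin(x[2])
p=manip.read_camera('top'); W=cloud(p); hsv=cv2.cvtColor(p['img'],cv2.COLOR_RGB2HSV)
d=W[...,:2]-x[:2]; u=c*d[...,0]+s*d[...,1]; v=-s*d[...,0]+c*d[...,1]; z=W[...,2]
b=(hsv[...,1]>120)&(hsv[...,0]>95)&(hsv[...,0]<130)&(z>.05)&(np.abs(v)<.08)&(u>-.2)&(u<.15)
r=cv2.minAreaRect(np.stack([u[b],v[b]],1).astype(np.float32)); print('bin',r, 'u pct',np.percentile(u[b],[1,99]))
print('rear rim z',np.median(z[b&(u<.03)]),'front',np.median(z[b&(u>.09)]))
t=(np.abs(u)<.006)&(np.abs(np.abs(v)-.0355)<.005)
print('teeth z',np.percentile(z[t],[50,80,95]))
k=(np.abs(v)<.02)&(u<-.03)&(u>-.2); print('strip z',np.median(z[k]))
print(manip.state()['force'],manip.state()['time_s'],np.abs(manip.state()['dq']).max())
E
```

```text
bin ((0.05940398573875427, -0.0011539459228515625), (0.09846445918083191, 0.10776802152395248), 0.010696964338421822) u pct [0.01027081 0.1082152 ]
rear rim z 0.061185691811593945 front 0.07208118914795608
teeth z [0.04041059 0.04206443 0.0433332 ]
strip z 0.027481800388426625
[-0.0161921  -0.55477118  0.4219389 ] 10.1333 0.012552424608968573
```

```bash
python3 -c "
from station import manip
print(manip.job_done())"
```

```text
the job is handed in; nothing more can be done
None
```

The blue bin is home against the end stop, with the teeth up behind it, and the job was handed in at about 10.1 s of the 38 s allowed. With closed fingers I pressed the strip to its bottom stop (fingertips 10 mm above the table). I kept it there while the side of the fingers pushed the bin over the teeth until the lateral force jumped to 22 N. Then I backed off about 1 mm, let the bar up and moved the hand clear.

**Last checks, all in order:**
- **Bin:** origin at dock x 59.4 mm (target 59), in line with the dock, and rear rim at 61 mm as at the start, so it stands flat.
- **Stop bar:** teeth tops at about 40 mm and strip at 27 mm, the same as before pressing.
- **Hand and surroundings:** tool force near zero with the arm still and clear. The bystanders in the final pictures (tape roll, bottle, jar, carton) look unmoved, but I did not measure them. The pen cup and stapler were not checked at the end.

**One check that disagreed:** two automatic dock refits, taken with the bin near the stop, were off by 3 mm and 46 mm. In the later one, bin points counted as the stop; in the earlier one, few points of the stop were visible. I used the original dock frame for the final numbers.

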